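# Line up the hair rollers by thickness

### The job

Set out the four loose hair rollers on the white rest in order of thickness: the thinnest on the pad next to the red end block, then thicker and thicker, so that the thickest is on the pad farthest from the red block. Stand each upright, centred on its own round pad, and leave the white tint bowl where it is.

Things in the scene. Friction and masses are not known exactly. Their poses are not given: they have to be found in the camera images.
- roller_blue: The blue hair roller, the thinnest of the four: a solid, closed, ribbed plastic cylinder 24 mm in diameter and 64 mm tall, 25 g give or take a third. Loose; it starts standing upright on the table. Origin at the centre of its underside, z up along its axis.
- roller_yellow: The yellow hair roller, the second thinnest of the four: a solid, closed, ribbed plastic cylinder 34 mm in diameter and 64 mm tall, 40 g give or take a third. Loose; it starts standing upright on the table. Origin at the centre of its underside, z up along its axis.
- roller_green: The green hair roller, the second thickest of the four: a solid, closed, ribbed plastic cylinder 44 mm in diameter and 64 mm tall, 60 g give or take a third. Loose; it starts standing upright on the table. Origin at the centre of its underside, z up along its axis.
- roller_pink: The pink hair roller, the thickest of the four: a solid, closed, ribbed plastic cylinder 56 mm in diameter and 64 mm tall, 90 g give or take a third. Loose; it starts standing upright on the table. Origin at the centre of its underside, z up along its axis.
- mark_a: Round dark rubber pad with a white centre dot, 64 mm in diameter, 2 mm thick: the one nearest the robot's left (+y) of four alike, 90 mm apart in a row on a fixed white rest (board 90 x 436 mm, 8 mm thick, on the table). Origin at the centre of the pad's underside; a roller stands 2 mm above it, 10 mm above the table. x points across the row, outward; y along the row, to the robot's left.
- mark_b: Round dark rubber pad with a white centre dot, 64 mm in diameter, 2 mm thick: the one second from the robot's left of four alike, 90 mm apart in a row on a fixed white rest (board 90 x 436 mm, 8 mm thick, on the table). Origin at the centre of the pad's underside; a roller stands 2 mm above it, 10 mm above the table. x points across the row, outward; y along the row, to the robot's left.
- mark_c: Round dark rubber pad with a white centre dot, 64 mm in diameter, 2 mm thick: the one third from the robot's left of four alike, 90 mm apart in a row on a fixed white rest (board 90 x 436 mm, 8 mm thick, on the table). Origin at the centre of the pad's underside; a roller stands 2 mm above it, 10 mm above the table. x points across the row, outward; y along the row, to the robot's left.
- mark_d: Round dark rubber pad with a white centre dot, 64 mm in diameter, 2 mm thick: the one nearest the robot's right (-y) of four alike, 90 mm apart in a row on a fixed white rest (board 90 x 436 mm, 8 mm thick, on the table). Origin at the centre of the pad's underside; a roller stands 2 mm above it, 10 mm above the table. x points across the row, outward; y along the row, to the robot's left.
- start_block: Red block, 70 mm across the rest by 16 mm along it by 22 mm high, fixed on one end of the white rest in line with the pads, 72 mm beyond the last pad's centre; it may be at either end (a grey block of the same size is at the other). Origin at the centre of its underside.
- tint_bowl: White open tint bowl, 90 mm across the rim and 45 mm high, loose, standing among the rollers. Origin at the centre of its underside. To be left where it is.
There are look-alikes about, which are no part of the job. Several things have the shape of the roller_green; the one meant has the colours described above. What is shaped like the roller_blue but turquoise is not meant.

How it is judged:
By the outcome, as a careful person would: the job done as asked, in the order asked, and still so for the second after the job is handed in, with the robot touching nothing.
It also fails if it takes over 86 s, if anything falls off the work surface, if the arm or the gripper's body presses on something with over 40 N, if the wrist force passes 120 N, or if a joint passes its speed limit or range.

### The arm

A 6-joint arm with a two-finger parallel gripper is mounted at the origin on the work surface. World frame = base frame: x ahead of the robot, y to its left, z up, the work surface at z = 0. Lengths are in mm, angles in rad, forces in N, time in s.
With the tool pointing down it reaches from about 250 to 775 mm from the base axis. Payload 4 kg.
Tool frame: the origin (TCP) lies between the finger pads; the fingertips stand 22 mm ahead of it and the grasp point (between the pads) lies 3 mm ahead of it (arm.tip_reach is the z of the fingertips in the tool frame, in mm); z points along the fingers, y is the direction in which the jaws open and shut (so a half turn about z gives the same grasp; the last joint's range is limited). The gripper opens to 85 mm and grips with 20 to 120 N. Pads are 22 mm wide; open, the fingers measure 114 mm over their backs; the gripper's body (76 mm by 85 mm) begins 54 mm behind the grasp point. The pads swing forward as they close: fully open they stand 13 mm farther back than shut.
Start: joints at [1.23, 0.087, 1.371, -0, 1.684, -0.103], TCP at [129.568, 534.535, 253.341] pointing down, gripper open.
Joint ranges: [-3.1, 3.1], [-0.76, 2.03], [0.27, 2.55], [-1.08, 4.22], [0.17, 2.65], [-2.57, 2.57]. Speed limits (rad/s): [2.79, 2.79, 3.14, 3.14, 3.14, 3.14].

### API

Orientations are given as a rotation vector (axis times angle).
In Python, from rig import telemetry, optics, workorder, arm gives the robot as it stands. The module is installed in compiled form; this text tells all that it offers.
- The arm moves only by the shell command python3 -m creep 'ROWS' [FORCE]. ROWS is JSON, a list of rows, each a list of 3 entries, a list of its own where there are three numbers: the turn, a rotation vector about the tool's x, y, z in rad, then the shift along the tool's x, y, z in cm, then the opening, from 0 (shut) to 1 (fully open). A call has 1 to 12 rows; each row is the pose to reach, as a shift and turn from the pose commanded when the call began, along the tool's axes at that moment; what a row does not reach only later rows make up. A row lasts 1/10 s, in which the tool goes at most 50 mm and 8.59 degrees, less where a joint would pass 70% of its speed; a pose out of reach is approached as far as the arm can. A call with a gripper value outside its range is refused whole. The fingers move at their own pace and stop on an object; FORCE is the grip in N (left out, the last holds). Time passes only in rows, so rows that repeat a pose let the fingers close. It gives the time, the measured TCP pose, the force and the opening at its end, in the units of the state.
- telemetry.observe(): the state, without advancing time (a new reading comes with each control period).
- optics.read_camera(name): name is "side" or "top" or "wrist"; returns the picture (420x560x3 uint8, red, green, blue); there is no depth.
- optics.get_calibration(name): a dict with "mtx" (3x3 intrinsics, pixels), "extrinsics" (4x4, takes a point from world to camera coordinates). Camera axes: x right, y down, z forward; pixel columns grow to the right and rows downward; lengths in mm; the calibration is good to about 2 mm. A picture is of the moment at which its call begins: read the wrist's pose just before it. get_calibration takes no time and is no camera call; for the wrist camera it gives the pose at the moment of the call.
- workorder.sign_off(): hands the job in, once; it reports no verdict.
The state is a dict: "time_s": time; "qpos": joint angles; "joint_vel": joint speeds; "joint_torque": joint torques, N m; "tool_pos": TCP position; "tool_rot": TCP orientation; "ft_force": force on the tool from outside, world axes, zero at the start; "ft_torque": the same for the moment, N m; "grip_width": opening from 0.0 (shut) to 1.0 (fully open).
Only numpy, scipy, OpenCV 4.12 (cv2) and the standard library are available. Lean on these libraries where they do the work, as an engineer would, in place of code of your own. Each camera call takes 0.05 s, during which the arm holds its last target.

## Working session

There is one attempt and no reset: what is moved stays moved. The work goes in short steps, Python scripts to look and compute and a shell command to move; the robot and the scene stay as the last step left them, time stands still between calls to the robot, and variables do not carry over. Pictures are saved under pics/ and viewed, and the job is handed in when it is done.

```bash
mkdir -p pics
python3 - <<'E'
from rig import telemetry, optics, arm
import cv2, numpy as np
s=telemetry.observe(); print(s)
for n in ["side","top","wrist"]:
    im=optics.read_camera(n); cv2.imwrite(f"pics/{n}0.png",im[:,:,::-1])
    c=optics.get_calibration(n); print(n,np.round(c["mtx"],1).tolist(),np.round(c["extrinsics"],3).tolist())
E
```

```text
{'time_s': 0.0, 'qpos': array([ 1.22987764e+00,  8.79918546e-02,  1.37231035e+00, -6.22910906e-06,
        1.68359001e+00, -1.03101045e-01]), 'joint_vel': array([ 3.34349480e-03,  8.52545953e-06,  7.49829375e-04,  2.22251688e-04,
       -2.45593517e-04,  1.15792467e-03]), 'joint_torque': array([ 1.58186881e-04, -3.51862478e+01, -3.13273680e+01, -7.10738391e-05,
        1.08284192e-02,  7.33046392e-06]), 'tool_pos': array([129.42237313, 534.08207364, 252.0904704 ]), 'tool_rot': array([-0.37262488, -3.11890998,  0.00352506]), 'ft_force': array([-0.25333323,  0.3482163 , -0.55348027]), 'ft_torque': array([-0.04073874, -0.00557842,  0.00858682]), 'grip_width': 1.0026051927013317}
side [[491.6, 0.0, 270.3], [0.0, 491.6, 207.6], [0.0, 0.0, 1.0]] [[0.928, -0.373, -0.001, -473.665], [-0.228, -0.566, -0.792, 155.523], [0.295, 0.735, -0.61, 712.301], [0.0, 0.0, 0.0, 1.0]]
top [[379.6, 0.0, 277.2], [0.0, 379.6, 213.8], [0.0, 0.0, 1.0]] [[0.029, -1.0, 0.008, -3.003], [-0.998, -0.029, -0.053, 522.795], [0.053, -0.007, -0.999, 777.104], [0.0, 0.0, 0.0, 1.0]]
wrist [[353.8, 0.0, 275.9], [0.0, 353.8, 211.9], [0.0, 0.0, 1.0]] [[0.235, 0.972, -0.002, -550.536], [0.933, -0.225, 0.282, -35.636], [0.273, -0.068, -0.96, 379.346], [0.0, 0.0, 0.0, 1.0]]
```

View pics/top0.png

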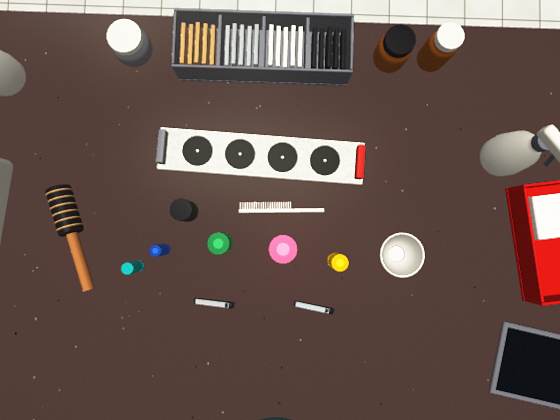

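View pics/side0.png

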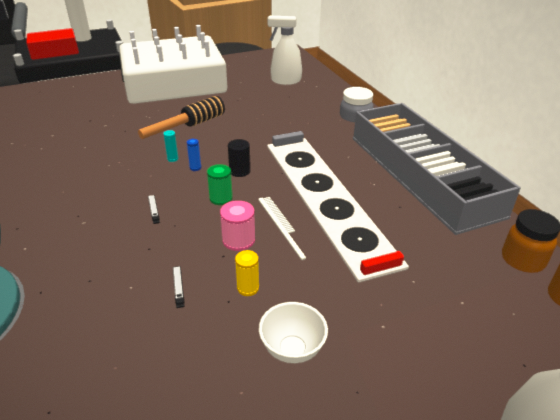

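View pics/wrist0.png

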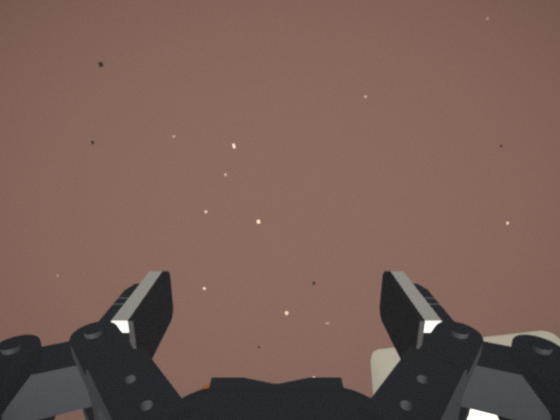

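The top view shows the red block at the right (-y) end (360,162). So the order is blue→d (325,160), yellow→c (282,157), green→b (240,154), pink→a (197,150). Rollers: blue (156,250), green (218,243), pink (283,249), yellow (340,262). The turquoise one (127,268), the black cylinder (181,210) and the bowl (402,255) are to be left alone.

```bash
cat > h.py <<'E'
import numpy as np, cv2
from rig import optics, telemetry
def ray(n,uv,z,c=None):
    c=c or optics.get_calibration(n); K,E=c["mtx"],c["extrinsics"]; R,t=E[:3,:3],E[:3,3]
    o=-R.T@t; d=R.T@np.linalg.inv(K)@np.array([uv[0],uv[1],1.]); return (o+d*(z-o[2])/d[2])[:2]
E
python3 - <<'E'
import cv2
a=cv2.imread("pics/top0.png")[225:285,110:360]; cv2.imwrite("pics/ztop.png",cv2.resize(a,None,fx=3.2,fy=3.2,interpolation=0))
b=cv2.imread("pics/side0.png")[120:300,150:290]; cv2.imwrite("pics/zside.png",cv2.resize(b,None,fx=3.3,fy=3.3,interpolation=0))
E
```

```text
(no output)
```

View pics/ztop.png

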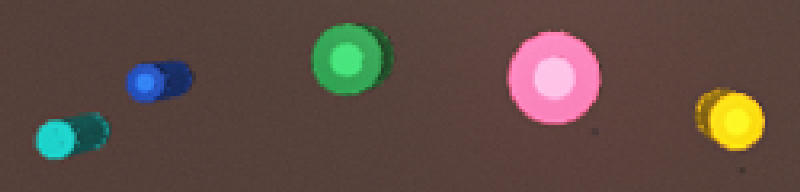

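View pics/zside.png

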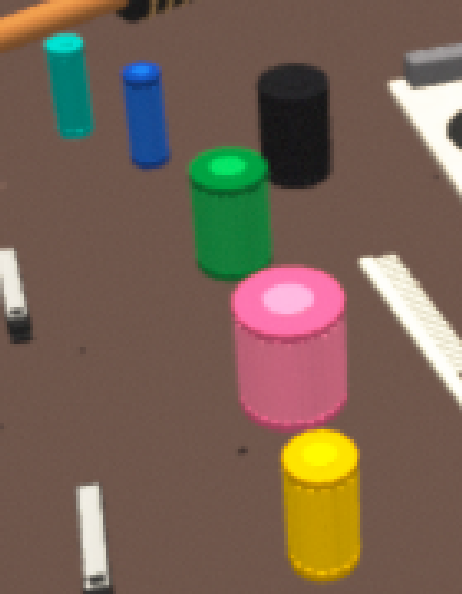

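The enlarged pictures show each roller's top face with a lighter core, which makes a good centre mark in both views.

```bash
cat >> h.py <<'E'
def core(im,lo,hi,box,k=0):
    # threshold brightness inside a box of the colour; returns centroid, area
    x0,y0,x1,y1=box; g=im[y0:y1,x0:x1].astype(int)
    return g
def cen(m,off=(0,0)):
    n,l,st,c=cv2.connectedComponentsWithStats(m.astype(np.uint8)); i=1+np.argmax(st[1:,4]); return c[i]+off, st[i].tolist()
E
python3 - <<'E'
from h import *
top=cv2.imread("pics/top0.png"); side=cv2.imread("pics/side0.png")
S={'top':{'blue':(156,250),'green':(218,243),'pink':(283,249),'yellow':(340,262)},
'side':{'blue':(193,142),'green':(219,171),'pink':(237,210),'yellow':(247,258)}}
for n,im in(('top',top),('side',side)):
  for k,(u,v) in S[n].items():
    h=np.array(im[v,u],int); r=6 if k=='blue' else 8
    p=im[v-r:v+r+1,u-r:u+r+1].astype(int)
    m=np.abs(p-h).sum(2)<45
    c,st=cen(m,(u-r,v-r)); print(n,k,h,np.round(c,1),st,'core->',np.round(ray(n,c,64),1))
g=cv2.cvtColor(top,6)
for k,(u,v) in {'a':(197,150),'b':(240,154),'c':(282,157),'d':(325,160)}.items():
    p=top[v-20:v+21,u-20:u+21]; m=(g[v-20:v+21,u-20:u+21]<60); c,st=cen(m,(u-20,v-20)); 
    q=g[v-5:v+6,u-5:u+6].astype(float); q=np.clip(q-60,0,None); yy,xx=np.mgrid[v-5:v+6,u-5:u+6]; d=np.array([(q*xx).sum(),(q*yy).sum()])/q.sum()
    print(k,c,st,np.round(ray('top',c,10),1),'dot',np.round(ray('top',d,10),1))
g2=cv2.cvtColor(side,6)
for k,(u,v) in {'a':(300,159),'b':(317,183),'c':(337,209),'d':(360,240)}.items():
    q=g2[v-5:v+6,u-6:u+7].astype(float); q=np.clip(q-60,0,None); yy,xx=np.mgrid[v-5:v+6,u-6:u+7]; d=np.array([(q*xx).sum(),(q*yy).sum()])/q.sum()
    print(k,d,np.round(ray('side',d,10),1))
for k,uv in {'bowl':(402,255),'black':(181,209),'turq':(127,268)}.items(): print(k,ray('top',uv,45 if k=='bowl' else 64))
s=telemetry.observe(); R=cv2.Rodrigues(s['tool_rot'])[0]; print(R.round(3),s['tool_pos'],s['time_s'])
E
```

```text
top blue [246 134  52] [154.9 250.1] [3, 4, 5, 5, 22] core-> [442.8 247.1]
top green [125 228  72] [217.7 243.1] [3, 3, 10, 11, 77] core-> [459.8 126.3]
top pink [232 196 254] [282.7 248.9] [2, 2, 13, 13, 129] core-> [ 4.521e+02 -2.000e-01]
top yellow [ 37 247 254] [338.6 261.6] [0, 1, 16, 16, 157] core-> [ 430.6 -109.3]
side blue [228 112  27] [192.2 140.8] [2, 3, 7, 4, 16] core-> [440.3 243.8]
side green [103 230  10] [218.3 169.8] [3, 4, 10, 6, 45] core-> [457.7 123.2]
side pink [225 186 255] [236.8 209.9] [1, 4, 15, 9, 105] core-> [450.4  -2.9]
side yellow [  0 251 255] [246.8 257.6] [0, 1, 17, 15, 219] core-> [ 427.3 -115.5]
a [185.52631579 155.78947368] [6, 17, 10, 17, 19] [639.6 208.5] dot [652.3 184.9]
b [228.4 162. ] [7, 26, 4, 5, 5] [629.1 117.9] dot [647.6  94.6]
c [268. 157.] [6, 18, 1, 5, 5] [642.2  34.8] dot [643.4   5.4]
d [328.16666667 160.25833333] [6, 7, 28, 28, 120] [639.1 -92.3] dot [639.5 -84.6]
a [299.57955419 158.38431975] [649.8 181.6]
b [316.81328321 181.34774436] [645.7  91.7]
c [336.43118757 207.64206437] [641.5   2.2]
d [359.40682927 238.4195122 ] [637.3 -87.9]
bowl [ 445.92206036 -239.0070988 ]
black [523.9282495  200.01411843]
turq [406.86490936 299.23100296]
[[-0.972  0.236 -0.001]
 [ 0.236  0.972 -0.002]
 [ 0.    -0.002 -1.   ]] [129.4551558  534.18921325 252.37573086] 0.15
```

```bash
python3 -m creep '[[[0,0,1.333],[-37.15,-20.7,10.2],0.75],[[0,0,1.333],[-37.15,-20.7,10.2],0.75],[[0,0,1.333],[-37.15,-20.7,10.2],0.75],[[0,0,1.333],[-37.15,-20.7,10.2],0.75],[[0,0,1.333],[-37.15,-20.7,10.2],0.75],[[0,0,1.333],[-37.15,-20.7,10.2],0.75],[[0,0,1.333],[-37.15,-20.7,10.2],0.75],[[0,0,1.333],[-37.15,-20.7,10.2],0.75],[[0,0,1.333],[-37.15,-20.7,10.2],0.75],[[0,0,1.333],[-37.15,-20.7,10.2],0.75],[[0,0,1.333],[-37.15,-20.7,10.2],0.75],[[0,0,1.333],[-37.15,-20.7,10.2],0.75]]' 40
python3 - <<'E'
from h import *
s=telemetry.observe(); print(s['tool_pos'],cv2.Rodrigues(s['tool_rot'])[0].round(3),s['time_s'],s['grip_width'])
c=optics.get_calibration("wrist");im=optics.read_camera("wrist"); cv2.imwrite("pics/w1.png",im[:,:,::-1])
# predicted projection of blue top centre
for p in [(441.5,245.5,64)]:
    q=c["extrinsics"][:3]@np.array([*p,1]); q=c["mtx"]@q; print(q[:2]/q[2])
E
```

```text
time_s: 1.35
tool_pos: [441.3, 246.5, 151.5]
tool_rot: [-2.219, -2.223, -0.0]
ft_force: [-0.9, -0.2, -0.5]
grip_width: 0.747
[441.27464617 246.54168976 151.46789642] [[-0.002  1.    -0.   ]
 [ 1.     0.002  0.001]
 [ 0.001 -0.    -1.   ]] 1.35 0.7470355365884942
[277.33644529 232.31655167]
```

View pics/w1.png

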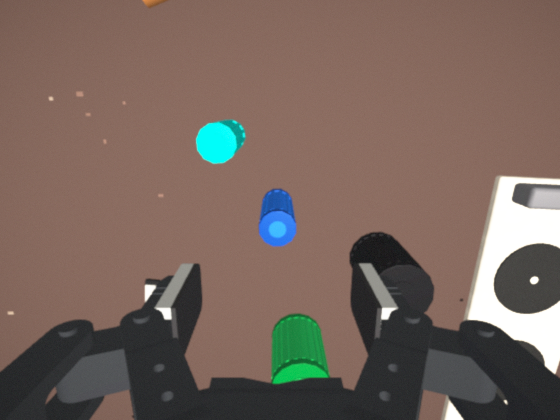

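The blue core is at (278,229), about 1 mm from the prediction (277,232), so I'll descend and grip.

```bash
python3 -m creep '[[[0,0,0],[0,0,5],0.75],[[0,0,0],[0,0,9],0.75],[[0,0,0],[0,0,11],0.75],[[0,0,0],[0,0,11],0.75],[[0,0,0],[0,0,11],0.75],[[0,0,0],[0,0,11],0],[[0,0,0],[0,0,11],0],[[0,0,0],[0,0,11],0],[[0,0,0],[0,0,11],0],[[0,0,0],[0,0,11],0],[[0,0,0],[0,0,11],0],[[0,0,0],[0,0,11],0]]' 40
```

```text
time_s: 2.6
tool_pos: [443.0, 246.4, 43.1]
tool_rot: [2.221, 2.221, 0.005]
ft_force: [-0.1, 0.2, 5.7]
grip_width: 0.271
```

```bash
python3 -m creep '[[[0,0,0],[0,0,-4],0],[[0,0,0],[0,0,-8],0],[[0,0,0],[0,0,-11],0],[[0,0,0],[0,0,-11],0],[[0,0,0],[0,0,-11],0]]'
python3 - <<'E'
from h import *
s=telemetry.observe(); print(s['tool_pos'],s['tool_rot'],s['time_s'],s['grip_width'])
for n in("top","side"):
    im=optics.read_camera(n); cv2.imwrite(f"pics/{n}1.png",im[:,:,::-1])
E
```

```text
time_s: 3.1
tool_pos: [442.1, 245.9, 151.9]
tool_rot: [2.221, 2.221, 0.002]
ft_force: [-0.1, -0.2, -0.8]
grip_width: 0.268
[442.13233062 245.87206835 151.94030431] [2.22119174 2.22082609 0.00244709] 3.1 0.268363807575869
```

View pics/side1.png

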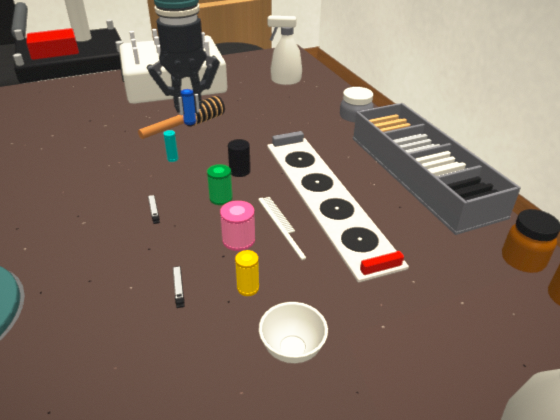

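The blue roller is held upright, at (188,107) in the side view. Next it goes over pad d.

```bash
python3 -m creep '[[[0,0,0],[-33.2,19.6,0],0],[[0,0,0],[-33.2,19.6,0],0],[[0,0,0],[-33.2,19.6,0],0],[[0,0,0],[-33.2,19.6,0],0],[[0,0,0],[-33.2,19.6,0],0],[[0,0,0],[-33.2,19.6,0],0],[[0,0,0],[-33.2,19.6,0],0],[[0,0,0],[-33.2,19.6,0],0],[[0,0,0],[-33.2,19.6,0],0],[[0,0,0],[-33.2,19.6,0],0],[[0,0,0],[-33.2,19.6,0],0]]'
python3 - <<'E'
from h import *
s=telemetry.observe(); print(s['tool_pos'],s['tool_rot'],s['time_s'],s['grip_width'])
c=optics.get_calibration("wrist");im=optics.read_camera("wrist"); cv2.imwrite("pics/w2.png",im[:,:,::-1])
for p in [(638.4,-86.3,10),(642.5,3.8,10),(646.7,93.1,10)]:
    q=c["extrinsics"][:3]@np.array([*p,1]); q=c["mtx"]@q; print(q[:2]/q[2])
E
```

```text
time_s: 4.3
tool_pos: [636.8, -85.0, 149.7]
tool_rot: [-2.218, -2.22, 0.002]
ft_force: [0.7, 0.8, 0.7]
grip_width: 0.27
[636.84659258 -84.98488916 149.74256414] [-2.21832960e+00 -2.22021635e+00  1.79249109e-03] 4.3 0.2701102753336218
[279.37983057 209.76704878]
[285.78154618  84.88846379]
[293.79887427 -67.23160702]
```

View pics/w2.png

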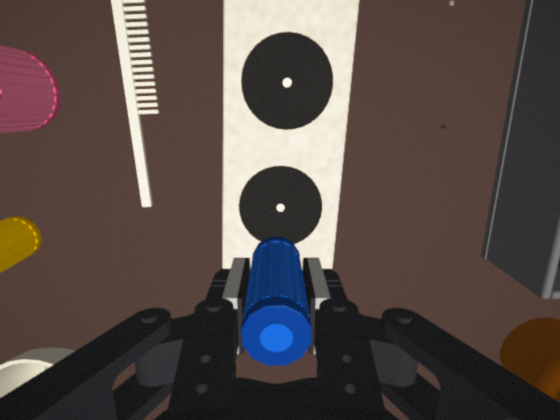

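The pad d dot is at (280,208), within about 1 mm of the prediction. I'll make a small correction, lower and release.

```bash
python3 -m creep '[[[0,0,0],[-0.05,0.15,4],0],[[0,0,0],[-0.05,0.15,7],0],[[0,0,0],[-0.05,0.15,9],0],[[0,0,0],[-0.05,0.15,9.7],0],[[0,0,0],[-0.05,0.15,9.95],0],[[0,0,0],[-0.05,0.15,9.95],0],[[0,0,0],[-0.05,0.15,9.95],0]]'
```

```text
time_s: 5.05
tool_pos: [639.5, -85.4, 53.2]
tool_rot: [2.219, 2.223, 0.002]
ft_force: [-2.4, 1.1, 2.8]
grip_width: 0.268
```

```bash
python3 -m creep '[[[0,0,0],[0,0,0.05],0.35],[[0,0,0],[0,0,0.05],0.6],[[0,0,0],[0,0,0.05],0.75],[[0,0,0],[0,0,0.05],0.75],[[0,0,0],[0,0,0.05],0.75],[[0,0,0],[0,0,-4],0.75],[[0,0,0],[0,0,-8],0.85],[[0,0,0],[0,0,-10],0.85],[[0,0,0],[0,0,-10],0.85]]'
python3 - <<'E'
from h import *
s=telemetry.observe(); print(s['tool_pos'],s['tool_rot'],s['time_s'],s['grip_width'])
im=optics.read_camera("wrist"); cv2.imwrite("pics/w3.png",im[:,:,::-1])
im=optics.read_camera("side"); cv2.imwrite("pics/s3.png",im[:,:,::-1])
E
```

```text
time_s: 5.95
tool_pos: [641.8, -87.3, 157.2]
tool_rot: [2.216, 2.215, 0.008]
ft_force: [0.7, -0.6, 0.9]
grip_width: 0.85
[641.78477508 -87.26091318 157.23615377] [2.21578532 2.21547053 0.0082915 ] 5.95 0.8503006329618901
```

View pics/s3.png

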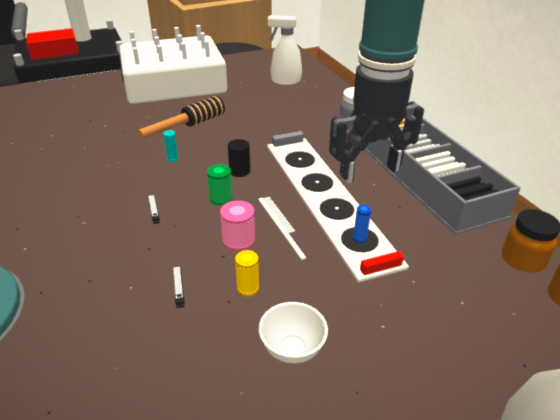

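Blue stands upright on pad d. Next is yellow.

```bash
python3 - <<'E'
from h import *
s=telemetry.observe(); print(s['tool_pos'],s['tool_rot'],s['time_s'])
E
python3 -m creep '[[[0,0,0],[-2.8,-21.1,0],0.85],[[0,0,0],[-2.8,-21.1,0],0.85],[[0,0,0],[-2.8,-21.1,0],0.85],[[0,0,0],[-2.8,-21.1,0],0.85],[[0,0,0],[-2.8,-21.1,0],0.85],[[0,0,0],[-2.8,-21.1,0],0.85],[[0,0,0],[-2.8,-21.1,0],0.85],[[0,0,0],[-2.8,-21.1,0],0.85]]'
python3 - <<'E'
from h import *
s=telemetry.observe(); print(s['tool_pos'],s['tool_rot'],s['time_s'],s['grip_width'])
c=optics.get_calibration("wrist");im=optics.read_camera("wrist"); cv2.imwrite("pics/w4.png",im[:,:,::-1])
for p in [(428,-113.8,64)]:
    q=c["extrinsics"][:3]@np.array([*p,1]); q=c["mtx"]@q; print(q[:2]/q[2])
im=optics.read_camera("top"); cv2.imwrite("pics/t4.png",cv2.resize(im[110:200,140:380,::-1],None,fx=3.3,fy=3.3,interpolation=0))
E
```

```text
[639.31976201 -86.70953873 151.68679047] [2.22142555e+00 2.22115603e+00 3.30865331e-04] 6.05
time_s: 6.85
tool_pos: [429.6, -114.6, 151.5]
tool_rot: [-2.221, -2.222, -0.001]
ft_force: [0.3, -0.2, 0.3]
grip_width: 0.851
[ 429.56347208 -114.62486944  151.5294216 ] [-2.22064625e+00 -2.22197314e+00 -5.63558179e-04] 6.85 0.8509618819952972
[274.43898572 229.42426483]
```

View pics/w4.png

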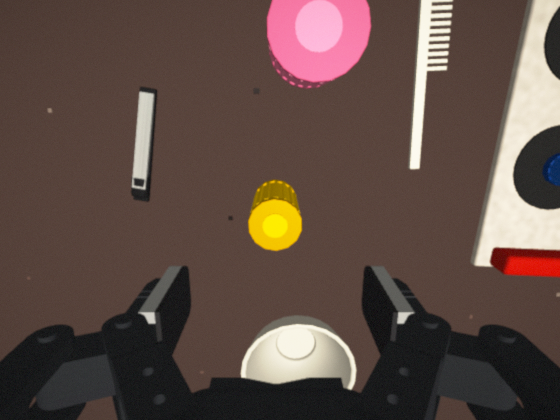

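View pics/t4.png

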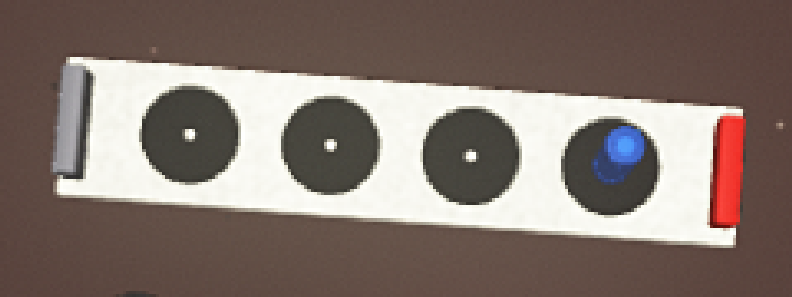

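The yellow core is at (275,226), predicted (274,229), so it lies about 1.5 mm more to +y. The blue roller's base looks centred in the enlarged top view. I'll correct and grip yellow.

```bash
python3 - <<'E'
from h import *
print(ray('top',(329.1,153.7),74), 'pad d top est 638.9,-84.5ish')
E
python3 -m creep '[[[0,0,0],[0.15,-0.1,4],0.85],[[0,0,0],[0.15,-0.1,8],0.85],[[0,0,0],[0.15,-0.1,10.9],0.85],[[0,0,0],[0.15,-0.1,10.9],0.85],[[0,0,0],[0.15,-0.1,10.9],0.85],[[0,0,0],[0.15,-0.1,10.9],0],[[0,0,0],[0.15,-0.1,10.9],0],[[0,0,0],[0.15,-0.1,10.9],0],[[0,0,0],[0.15,-0.1,10.9],0],[[0,0,0],[0.15,-0.1,10.9],0],[[0,0,0],[0.15,-0.1,10.9],0],[[0,0,0],[0.15,-0.1,10.9],0]]' 40
```

```text
[639.2830239  -85.03489847] pad d top est 638.9,-84.5ish
time_s: 8.15
tool_pos: [428.8, -113.7, 44.8]
tool_rot: [2.219, 2.219, 0.003]
ft_force: [-1.0, 0.3, 5.9]
grip_width: 0.386
```

Blue measures (639.3,-85.0) in the top view against the dot at (639.5,-84.6), which is well centred. Yellow is gripped (width 0.386).

```bash
python3 -m creep '[[[0,0,0],[0,0,-4],0],[[0,0,0],[0,0,-8],0],[[0,0,0],[0,0,-11],0],[[0,0,0],[11.75,21.4,-11],0],[[0,0,0],[11.75,21.4,-11],0],[[0,0,0],[11.75,21.4,-11],0],[[0,0,0],[11.75,21.4,-11],0],[[0,0,0],[11.75,21.4,-11],0],[[0,0,0],[11.75,21.4,-11],0],[[0,0,0],[11.75,21.4,-11],0],[[0,0,0],[11.75,21.4,-11],0]]'
python3 - <<'E'
from h import *
c=optics.get_calibration("wrist");im=optics.read_camera("wrist"); cv2.imwrite("pics/w5.png",im[:,:,::-1])
s=telemetry.observe(); print(s['tool_pos'],s['tool_rot'],s['time_s'],s['grip_width'])
for p in [(642.8,4.6,10),(646.9,94,10)]:
    q=c["extrinsics"][:3]@np.array([*p,1]); q=c["mtx"]@q; print(q[:2]/q[2])
E
```

```text
time_s: 9.25
tool_pos: [640.5, 3.9, 152.8]
tool_rot: [-2.222, -2.221, 0.001]
ft_force: [-0.9, 0.1, 0.8]
grip_width: 0.39
[640.46317066   3.63741058 153.25985574] [ 2.22241220e+00  2.22027753e+00 -2.22859288e-04] 9.3 0.3894378285858179
[279.918834   205.82310604]
[286.13695117  82.71557072]
```

View pics/w5.png

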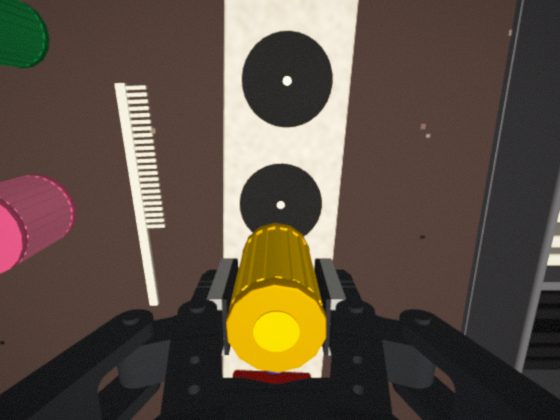

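Run:
```python
from h import *
c=optics.get_calibration("wrist"); s=telemetry.observe()
for n,uv in (('yel',(277,332)),('blue(rel)',(277,338))):
  for zt in (172,175): print(n,zt,np.round(ray("wrist",uv,zt,c)-s['tool_pos'][:2],1))
print(s['tool_pos'])
```

```text
yel 172 [-0.3  1.8]
yel 175 [-0.3  3.9]
blue(rel) 172 [-0.3 -0.6]
blue(rel) 175 [-0.3  1.6]
[640.46317066   3.63741058 153.25985574]
```

```bash
python3 -m creep '[[[0,0,0],[0.05,0.25,4],0],[[0,0,0],[0.05,0.25,7],0],[[0,0,0],[0.05,0.25,9],0],[[0,0,0],[0.05,0.25,9.7],0],[[0,0,0],[0.05,0.25,9.95],0],[[0,0,0],[0.05,0.25,9.95],0],[[0,0,0],[0.05,0.25,10.0],0]]'
```

```text
time_s: 10.0
tool_pos: [644.3, 4.3, 54.8]
tool_rot: [2.221, 2.219, 0.003]
ft_force: [-2.8, -0.2, 4.5]
grip_width: 0.385
```

```bash
python3 -m creep '[[[0,0,0],[0,0,0],0.45],[[0,0,0],[0,0,0],0.65],[[0,0,0],[0,0,0],0.85],[[0,0,0],[0,0,0],0.85],[[0,0,0],[0,0,0],0.85],[[0,0,0],[0,0,-4],0.85],[[0,0,0],[0,0,-8],0.85],[[0,0,0],[0,0,-10],0.85],[[0,0,0],[0,0,-10],1],[[0,0,0],[0,0,-10],1]]'
python3 - <<'E'
from h import *
s=telemetry.observe(); print(s['tool_pos'],s['tool_rot'],s['time_s'],s['grip_width'])
E
```

```text
time_s: 11.0
tool_pos: [643.8, 4.9, 152.7]
tool_rot: [2.221, 2.221, 0.0]
ft_force: [-0.4, 0.4, -0.7]
grip_width: 0.999
[643.82142824   4.90158025 152.67076949] [2.22133790e+00 2.22139134e+00 4.30798388e-04] 11.0 0.9986376738442333
```

```bash
python3 -m creep '[[[0,0,0],[12.1,-18.4,0],1],[[0,0,0],[12.1,-18.4,0],1],[[0,0,0],[12.1,-18.4,0],1],[[0,0,0],[12.1,-18.4,0],1],[[0,0,0],[12.1,-18.4,0],1],[[0,0,0],[12.1,-18.4,0],1],[[0,0,0],[12.1,-18.4,0],1],[[0,0,0],[12.1,-18.4,0],1]]'
python3 - <<'E'
from h import *
s=telemetry.observe(); print(s['tool_pos'],s['tool_rot'],s['time_s'],s['grip_width'])
c=optics.get_calibration("wrist");im=optics.read_camera("wrist"); cv2.imwrite("pics/w6.png",im[:,:,::-1])
for p in [(459,125.4,64)]:
    q=c["extrinsics"][:3]@np.array([*p,1]); q=c["mtx"]@q; print(q[:2]/q[2])
im=optics.read_camera("top"); cv2.imwrite("pics/t6.png",cv2.resize(im[110:200,140:380,::-1],None,fx=3.3,fy=3.3,interpolation=0))
E
```

```text
time_s: 11.8
tool_pos: [460.4, 125.2, 151.9]
tool_rot: [-2.222, -2.22, 0.002]
ft_force: [0.6, 0.0, 0.1]
grip_width: 1.004
[460.38025791 125.21618646 151.8924843 ] [-2.22208616e+00 -2.22013567e+00  1.95488508e-03] 11.8 1.0041495067497168
[274.91625396 230.10230599]
```

View pics/w6.png

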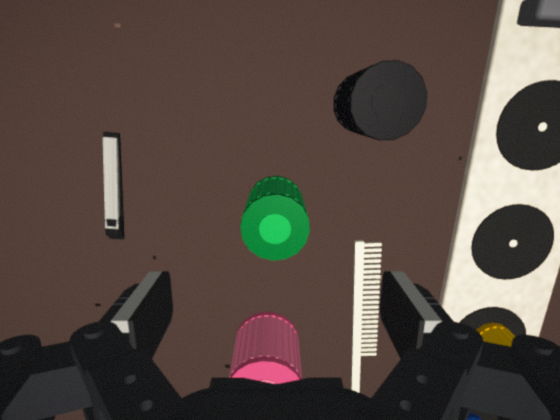

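View pics/t6.png

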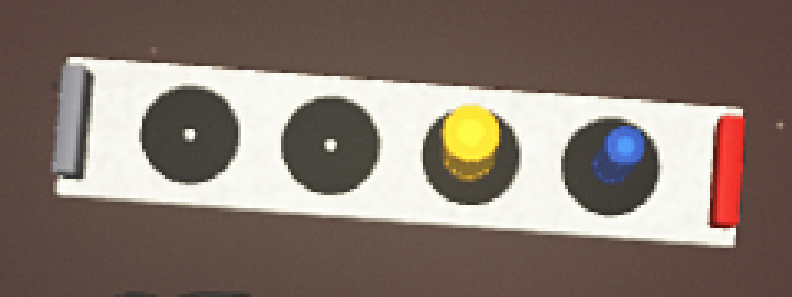

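Run:
```python
from h import *
print('yellow',ray('top',(282.9,149.7),74),'vs dot c 643.4,5.4')
print('comb edge',ray('wrist',(355,245),0),ray('wrist',(355,330),0))
```

```text
yellow [644.40970326   4.93044888] vs dot c 643.4,5.4
comb edge [525.10891126  89.64468638] [530.13121388   8.47711936]
```

Yellow measures (644.4,4.9) against the dot at (643.4,5.4), so it is centred. The green core (275,229) matches its prediction, and the comb edge (x≥525) is clear of the fingers. I'll grip green.

```bash
python3 -m creep '[[[0,0,0],[0.05,-0.1,4],0.9],[[0,0,0],[0.05,-0.1,8],0.9],[[0,0,0],[0.05,-0.1,10.9],0.9],[[0,0,0],[0.05,-0.1,10.9],0.9],[[0,0,0],[0.05,-0.1,10.9],0.9],[[0,0,0],[0.05,-0.1,10.9],0],[[0,0,0],[0.05,-0.1,10.9],0],[[0,0,0],[0.05,-0.1,10.9],0],[[0,0,0],[0.05,-0.1,10.9],0],[[0,0,0],[0.05,-0.1,10.9],0],[[0,0,0],[0.05,-0.1,10.9],0],[[0,0,0],[0.05,-0.1,10.9],0]]' 40
```

```text
time_s: 13.1
tool_pos: [460.6, 126.6, 46.1]
tool_rot: [2.219, 2.219, 0.006]
ft_force: [0.9, -0.1, 6.7]
grip_width: 0.506
```

```bash
python3 -m creep '[[[0,0,0],[0,0,-4],0],[[0,0,0],[0,0,-8],0],[[0,0,0],[0,0,-11],0],[[0,0,0],[-3.15,18.75,-11],0],[[0,0,0],[-3.15,18.75,-11],0],[[0,0,0],[-3.15,18.75,-11],0],[[0,0,0],[-3.15,18.75,-11],0],[[0,0,0],[-3.15,18.75,-11],0],[[0,0,0],[-3.15,18.75,-11],0],[[0,0,0],[-3.15,18.75,-11],0],[[0,0,0],[-3.15,18.75,-11],0]]'
python3 - <<'E'
from h import *
c=optics.get_calibration("wrist");im=optics.read_camera("wrist"); cv2.imwrite("pics/w7.png",im[:,:,::-1])
s=telemetry.observe(); print(s['tool_pos'],s['tool_rot'],s['time_s'],s['grip_width'])
for p in [(647.2,94.2,10),(651.2,184.1,10)]:
    q=c["extrinsics"][:3]@np.array([*p,1]); q=c["mtx"]@q; print(q[:2]/q[2])
E
```

```text
time_s: 14.2
tool_pos: [645.4, 95.3, 154.7]
tool_rot: [2.22, 2.222, 0.001]
ft_force: [0.2, 0.3, 0.2]
grip_width: 0.507
[645.47353859  95.33438191 154.84463025] [2.22014401e+00 2.22189723e+00 1.31683455e-03] 14.25 0.5098550092757996
[278.99377983 207.60121678]
[285.07684097  85.11484533]
```

View pics/w7.png

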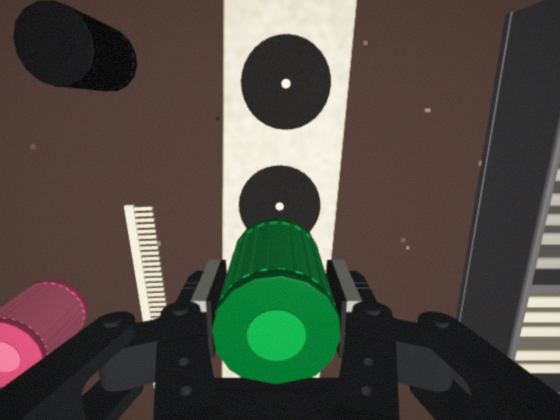

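Pad b's dot is at (280,206), as predicted within about 0.5 mm. Lowering green.

```bash
python3 -m creep '[[[0,0,0],[-0.05,0.2,4],0],[[0,0,0],[-0.05,0.2,7],0],[[0,0,0],[-0.05,0.2,9],0],[[0,0,0],[-0.05,0.2,9.7],0],[[0,0,0],[-0.05,0.2,9.95],0],[[0,0,0],[-0.05,0.2,9.95],0],[[0,0,0],[-0.05,0.2,10.0],0]]'
```

```text
time_s: 14.95
tool_pos: [648.5, 94.7, 56.1]
tool_rot: [2.22, 2.221, 0.003]
ft_force: [-2.8, 0.4, 6.2]
grip_width: 0.509
```

```bash
python3 -m creep '[[[0,0,0],[0,0,0],0.55],[[0,0,0],[0,0,0],0.75],[[0,0,0],[0,0,0],0.9],[[0,0,0],[0,0,0],0.9],[[0,0,0],[0,0,0],0.9],[[0,0,0],[0,0,-4],0.9],[[0,0,0],[0,0,-8],0.9],[[0,0,0],[0,0,-10],1],[[0,0,0],[0,0,-10],1],[[0,0,0],[0,0,-10],1]]'
```

```text
time_s: 15.95
tool_pos: [648.3, 94.3, 153.7]
tool_rot: [2.221, 2.221, 0.0]
ft_force: [0.6, 0.3, -0.8]
grip_width: 0.997
```

```bash
python3 -m creep '[[[0,0,0],[-9.5,-19.6,0],1],[[0,0,0],[-9.5,-19.6,0],1],[[0,0,0],[-9.5,-19.6,0],1],[[0,0,0],[-9.5,-19.6,0],1],[[0,0,0],[-9.5,-19.6,0],1],[[0,0,0],[-9.5,-19.6,0],1],[[0,0,0],[-9.5,-19.6,0],1],[[0,0,0],[-9.5,-19.6,0],1]]'
python3 - <<'E'
from h import *
s=telemetry.observe(); print(s['tool_pos'],s['tool_rot'],s['time_s'],s['grip_width'])
c=optics.get_calibration("wrist");im=optics.read_camera("wrist"); cv2.imwrite("pics/w8.png",im[:,:,::-1])
for p in [(451.7,-.8,64)]:
    q=c["extrinsics"][:3]@np.array([*p,1]); q=c["mtx"]@q; print(q[:2]/q[2])
im=optics.read_camera("top"); cv2.imwrite("pics/t8.png",cv2.resize(im[110:200,140:380,::-1],None,fx=3.3,fy=3.3,interpolation=0))
E
```

```text
time_s: 16.75
tool_pos: [452.9, -0.3, 153.0]
tool_rot: [-2.22, -2.221, 0.001]
ft_force: [0.7, -0.7, 0.9]
grip_width: 1.001
[ 4.52888339e+02 -2.75594284e-01  1.53027620e+02] [-2.22014653e+00 -2.22124017e+00  5.60716839e-04] 16.75 1.0013604393251823
[275.21238167 230.68856125]
```

View pics/w8.png

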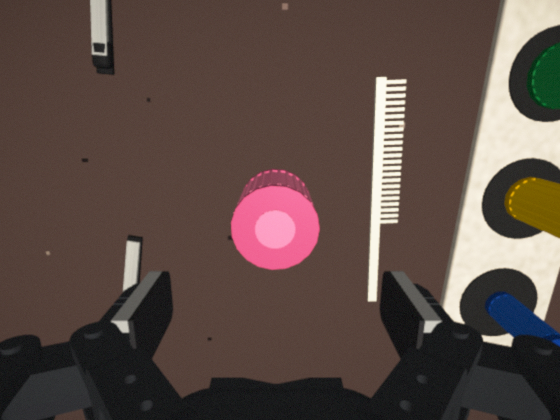

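View pics/t8.png

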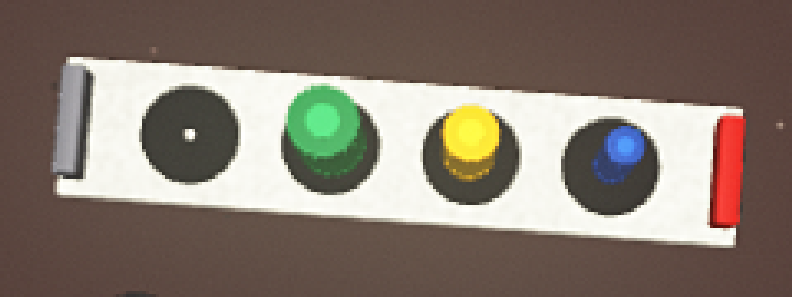

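Pink core at (275,230) matches the prediction. Green sits centred on pad b. Gripping pink.

```bash
python3 -m creep '[[[0,0,0],[-0.05,-0.1,4],1],[[0,0,0],[-0.05,-0.1,8],1],[[0,0,0],[-0.05,-0.1,10.9],1],[[0,0,0],[-0.05,-0.1,10.9],1],[[0,0,0],[-0.05,-0.1,10.9],1],[[0,0,0],[-0.05,-0.1,10.9],0],[[0,0,0],[-0.05,-0.1,10.9],0],[[0,0,0],[-0.05,-0.1,10.9],0],[[0,0,0],[-0.05,-0.1,10.9],0],[[0,0,0],[-0.05,-0.1,10.9],0],[[0,0,0],[-0.05,-0.1,10.9],0],[[0,0,0],[-0.05,-0.1,10.9],0]]' 45
```

```text
time_s: 18.05
tool_pos: [453.2, -1.3, 47.2]
tool_rot: [2.219, 2.219, 0.005]
ft_force: [0.2, 0.5, 6.5]
grip_width: 0.647
```

```bash
python3 -m creep '[[[0,0,0],[0,0,-4],0],[[0,0,0],[0,0,-8],0],[[0,0,0],[0,0,-11],0],[[0,0,0],[18.5,19.9,-11],0],[[0,0,0],[18.5,19.9,-11],0],[[0,0,0],[18.5,19.9,-11],0],[[0,0,0],[18.5,19.9,-11],0],[[0,0,0],[18.5,19.9,-11],0],[[0,0,0],[18.5,19.9,-11],0],[[0,0,0],[18.5,19.9,-11],0],[[0,0,0],[18.5,19.9,-11],0],[[0,0,0],[18.5,19.9,-11],0]]'
python3 - <<'E'
from h import *
c=optics.get_calibration("wrist");im=optics.read_camera("wrist"); cv2.imwrite("pics/w9.png",im[:,:,::-1])
s=telemetry.observe(); print(s['tool_pos'],s['tool_rot'],s['time_s'],s['grip_width'])
for p in [(651.3,184.5,10)]:
    q=c["extrinsics"][:3]@np.array([*p,1]); q=c["mtx"]@q; print(q[:2]/q[2])
print('green',ray('top',(322/3.3+140,121/3.3+110),74),'dot b 647.6 94.6')
E
```

```text
time_s: 19.25
tool_pos: [649.7, 183.0, 154.9]
tool_rot: [-2.222, -2.221, 0.001]
ft_force: [-0.5, -0.8, 0.1]
grip_width: 0.647
[649.71361808 182.87673575 155.1421503 ] [ 2.22255741e+00  2.22029956e+00 -4.94091679e-04] 19.3 0.6429764066189737
[278.95808135 204.17403004]
green [647.68759827  93.0546076 ] dot b 647.6 94.6
```

View pics/w9.png

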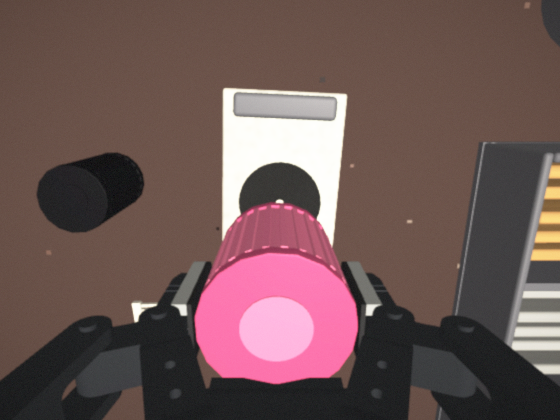

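```bash
python3 -m creep '[[[0,0,0],[0.15,0.2,4],0],[[0,0,0],[0.15,0.2,7],0],[[0,0,0],[0.15,0.2,9],0],[[0,0,0],[0.15,0.2,9.7],0],[[0,0,0],[0.15,0.2,9.95],0],[[0,0,0],[0.15,0.2,9.95],0],[[0,0,0],[0.15,0.2,10.0],0]]'
```

```text
time_s: 20.0
tool_pos: [652.3, 184.7, 57.1]
tool_rot: [2.222, 2.22, 0.001]
ft_force: [-3.8, -1.2, 7.3]
grip_width: 0.642
```

```bash
python3 -m creep '[[[0,0,0],[0,0,0],0.7],[[0,0,0],[0,0,0],0.85],[[0,0,0],[0,0,0],1],[[0,0,0],[0,0,0],1],[[0,0,0],[0,0,0],1],[[0,0,0],[0,0,-4],1],[[0,0,0],[0,0,-8],1],[[0,0,0],[0,0,-12],1],[[0,0,0],[0,-5,-15],1],[[0,0,0],[0,-10,-15],1],[[0,0,0],[0,-15,-15],1],[[0,0,0],[0,-20,-15],1]]'
```

```text
time_s: 21.2
tool_pos: [458.0, 185.3, 205.2]
tool_rot: [2.221, 2.221, 0.002]
ft_force: [-0.5, 0.0, 1.5]
grip_width: 1.0
```

```bash
python3 -m creep '[[[0,0,0],[5,-5,0],1],[[0,0,0],[10,-5,0],1],[[0,0,0],[10,-5,0],1],[[0,0,0],[10,-5,0],1],[[0,0,0],[10,-5,0],1]]'
python3 - <<'E'
from h import *
im=optics.read_camera("top"); cv2.imwrite("pics/tf.png",cv2.resize(im[110:300,120:440,::-1],None,fx=2.5,fy=2.5,interpolation=0)); cv2.imwrite("pics/topf.png",im[:,:,::-1])
im=optics.read_camera("side"); cv2.imwrite("pics/sf.png",im[:,:,::-1])
E
```

```text
time_s: 21.7
tool_pos: [409.6, 285.3, 204.8]
tool_rot: [2.22, 2.222, -0.0]
ft_force: [-0.3, 0.1, 0.5]
grip_width: 0.999
```

View pics/tf.png

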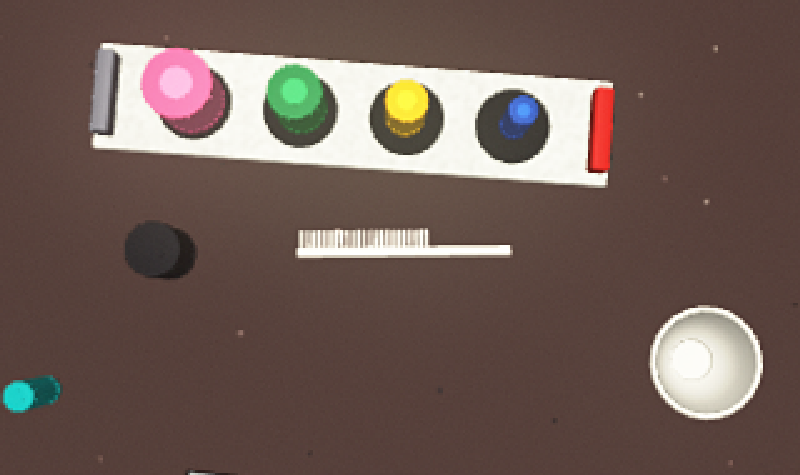

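View pics/sf.png

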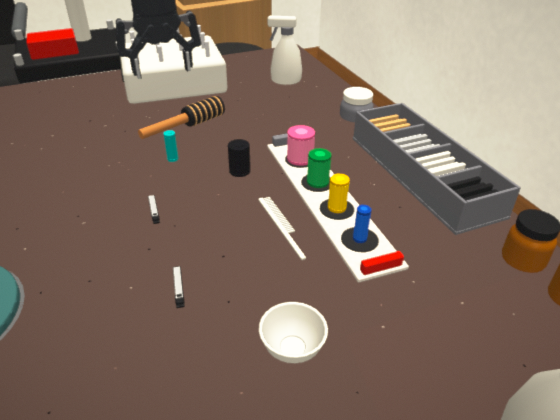

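All four stand on their pads in order, and the bowl has not moved. One check of each centre follows, using the core in both views against the dots from the same camera.

Run:
```python
from h import *
T=cv2.imread("pics/topf.png");S=cv2.imread("pics/sf.png")
P={'top':{'blue':(329,153),'yellow':(283,149),'green':(237,146),'pink':(190,143)},'side':{'blue':(363,209),'yellow':(339,179),'green':(319,154),'pink':(301,132)}}
D={'top':{'pink':(652.3,184.9),'green':(647.6,94.6),'yellow':(643.4,5.4),'blue':(639.5,-84.6)},'side':{'pink':(649.8,181.6),'green':(645.7,91.7),'yellow':(641.5,2.2),'blue':(637.3,-87.9)}}
for n,im in(('top',T),('side',S)):
  for k,(u,v) in P[n].items():
    r=10; h=im[v,u].astype(int); p=im[v-r:v+r+1,u-r:u+r+1].astype(int)
    c,st=cen(np.abs(p-h).sum(2)<40,(u-r,v-r)); print(n,k,np.round(c,1),st,np.round(ray(n,c,74)-D[n][k],1))
s=telemetry.observe(); print(s['time_s'])
```

```text
top blue [329.  153.7] [8, 8, 5, 6, 24] [-0.2 -0.2]
top yellow [282.1 149.9] [2, 3, 16, 16, 194] [0.5 1. ]
top green [237.3 145.8] [6, 5, 10, 10, 77] [ 1.7 -1. ]
top pink [189.9 142.4] [4, 4, 13, 12, 126] [0.9 0.8]
side blue [363.5 208. ] [8, 8, 6, 3, 16] [0.2 1.1]
side yellow [339.6 178.5] [2, 5, 18, 10, 136] [0.5 0.2]
side green [319.5 153.1] [6, 7, 10, 5, 40] [1.7 0.1]
side pink [300.9 130.8] [5, 6, 11, 6, 50] [1.2 1.7]
21.8
```

All within about 2 mm of the pad centres.

```bash
python3 -c "
from rig import workorder; print(workorder.sign_off())"
```

```text
the job is handed in; nothing more can be done
None
```

The four rollers now stand upright on the white rest in order of thickness, and I handed the job in at about 21.8 s of the 86 s allowed. The red block is at the robot's right (-y) end. Blue is therefore on pad d next to it, then yellow on c, green on b, and pink on a, farthest away.

- **Centring:** in the last pictures all four stood within about 2 mm of their pad centres. The top and side cameras agreed on this to about 1.3 mm.
- **Bowl and look-alikes:** the tint bowl, the turquoise roller and the black cylinder looked unmoved in the pictures.
- **Robot:** the gripper was open and well clear of everything at hand-in. The highest wrist force shown at the end of any move was about 8 N.
- **Disagreement:** for absolute positions the two cameras differed by about 2 mm in x and 3 mm in y, so I used their average, trimmed with the wrist camera.

No check failed.

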